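# Refit the spindle collar of a bench welding turntable

## Robot

A 6-joint arm with a two-finger parallel gripper is mounted at the origin on the work surface. World frame = base frame: x ahead of the robot, y to its left, z up, the work surface at z = 0. Lengths are in m, angles in rad, forces in N, time in s.
With the tool pointing down it reaches from about 0.275 to 0.825 m from the base axis. Payload 5.2 kg.
Tool frame: the origin (TCP) lies at the very end of the fingers, on their centre line; the grasp point (between the pads) lies 19 mm behind it; z points along the fingers, y is the line along which they close (so a half turn about z gives the same grasp; the last joint's range is limited). The gripper opens to 93 mm and grips with 3 to 60 N. Pads are 15 mm wide; open, the fingers measure 128 mm over their backs; the gripper's body (75 mm by 188 mm) begins 65 mm behind the grasp point.
Start: joints at [0.994, 0.259, 1.535, -0, 1.348, -0.203], TCP at [0.201, 0.512, 0.219] pointing down, gripper open.
Joint ranges: [-3.14, 3.14], [-0.91, 2.08], [0.19, 2.58], [-1.22, 4.36], [0.22, 2.71], [-3.12, 3.12]. Speed limits (rad/s): [2.57, 2.57, 3.14, 3.14, 3.14, 3.14].

## Interface

Orientations are given as a rotation vector (axis times angle).
In Python, from bench import ctrl, eyes, sign_off gives the robot as it stands. The module is installed in compiled form; this text tells all that it offers.
- The arm moves only by the tool play_rows, never from a script. Its argument "rows" is a list of rows, each an object with "jaw": the closure, from 0 (fully open) to 1 (shut); "translation": the shift along the world's x, y, z in units of 0.5 m (1.0 is 0.5 m), a list of three; "turn": the turn about the world's z in units of 180 degrees (1.0 is 180 degrees). A call has 1 to 20 rows; each row is the pose to reach, as a shift and turn from the pose commanded when the call began, turning the shorter way round; what a row does not reach only later rows make up. A row lasts 1/12 s, in which the tool goes at most 41.7 mm and 7.16 degrees, less where a joint would pass 70% of its speed; a pose out of reach is approached as far as the arm can. A call with a number of a shift or a turn outside -1 to 1 is refused whole. A call with a gripper value outside its range is refused whole. The fingers move at their own pace and stop on an object; the grip force is fixed at half the most. Time passes only in rows, so rows that repeat a pose let the fingers close. It gives the time, the measured TCP pose, the force, the opening and the grip force at its end, in the units of the state.
- ctrl.sense(): the state, without advancing time (a new reading comes with each control period).
- eyes.capture(name): name is "scene" or "top" or "wrist"; returns a dict with "image" (420x560x3 uint8, red, green, blue), "camera_matrix" (3x3 intrinsics, pixels), "k1" (the pictures are not rectified: a ray, as slopes to the right and down, at radius r is drawn at 1 + k1 r^2 times it, then the intrinsics apply), "cam_to_world" (4x4, takes a point from camera to world coordinates); the wrist camera has in their place "hand_eye" (4x4, takes a point from camera to tool coordinates, whose origin is the TCP and whose axes are the flange's). Camera axes: x right, y up, looking along -z (the intrinsics and any distortion apply to the point x, -y, -z); pixel columns grow to the right and rows downward; lengths in m; the calibration is good to about 2 mm. A picture is of the moment at which its call begins: read the wrist's pose just before it. There is no depth.
- sign_off(): hands the job in; it is judged then, once.
The state is a dict: "time": time; "q": joint angles; "qvel": joint speeds; "joint_torque": joint torques, N m; "ee_pos": TCP position; "orientation": TCP orientation; "contact_force": force on the tool from outside, world axes, zero at the start; "ft_torque": the same for the moment, N m; "gripper_width": finger opening in m; "grasp_force": force on a finger pad.
Only numpy, scipy, OpenCV 4.12 (cv2) and the standard library are available. Lean on these libraries where they do the work, as an engineer would, in place of code of your own. Each camera call takes 0.05 s, during which the arm holds its last target. There are 200 camera calls.

## Task

The welding turntable's deck is shut but not latched: first turn its red-winged latch until the nose lies square over the deck. Then take the bare spindle end between the fingers and turn it until its milled flat faces the operator's side (the side with the control panel and the latch), with a finger pressed on the flat to feel that it is there. Last, put the steel collar on the spindle with its set screw over the flat, fully home on the shoulder, and finish still holding it there in the fingers, keeping them off the screw so that a mate can tighten it from the operator's side; leave the other things on the bench where they lie.

Things in the scene. Friction and masses are not known exactly. Their poses are not given: they have to be found in the camera images.
- turntable: Bench welding turntable, faceplate off, bolted down: green case, grey hinged deck. Origin on the bench under the spindle axis, z up, x to the operator's side (control panel, latch). Case spans x -80..120, y -130..130 mm; deck and front rail top 140 mm up. On the deck: bearing flange dia 90, top 152; handle at x 57, y -105..-55, top 160; brush holder at x -53, y -85, top 162.
- deck (a joint): Hinge of the deck along its edge away from the operator (rad): 0 = shut, as it starts; grows as the deck is lifted. Heavy (4 kg), stays shut by its weight.
- turn_latch (a joint): Turn latch on the front rail (rad), pivot vertical at x 100, y 75 mm of the turntable. 0 = open: nose along the rail, to the turntable's -y. Grows clockwise seen from above; 1.57 = latched: nose square over the deck, to the turntable's -x; stop at 1.62. Light friction (0.06 N m), stays where left. Starts within 0.3 of open.
- latch_wing (a point): Centre of the latch's red thumb wing, on the pivot axis, 162.5 mm above the bench: upright fin 34 long, 10 thick, 28 mm high (149 to 176 mm above the bench), in line with the nose. Steel nose bar below it, 16 mm wide, top at 148.5 mm, reaching 52 mm from the pivot. The point's y axis runs along the wing, away from the nose.
- spindle: Dark steel spindle end, dia 20 mm, standing 50 mm up from a shoulder of dia 34 mm; 3 mm chamfer at the tip; one milled flat. Origin on the axis at the shoulder's face (178 mm above the bench), z up, x squarely out through the flat. Turns endlessly about z, light friction (0.07 N m), stays where left, starts at any angle. Wanted: its x along the turntable's x.
- spindle_flat: The milled flat, bright steel, a yellow paint mark beside it on the shoulder, 15.6 mm wide, 45 mm high, from the shoulder up. Origin mid-face, 6 mm from the spindle axis, 22.5 mm above the shoulder; x points out of it. Across the flat the shaft measures 16 mm, elsewhere up to 20 mm; fingers closed squarely on the flat read 16 mm.
- collar: Steel shaft collar lying flat on the bench: outside dia 44, bore 22.4, height 20 mm, 0.2 kg. Origin at the centre of its underside, z up, x towards the set screw. The screw's point stands 3.5 mm into the bore, so it passes down the shaft only with the screw over the flat (within about 20 degrees).
- set_screw: The collar's square-head set screw, brass-coloured 9 mm head. Origin at the middle of the head, 28 mm from the collar's axis along its x, 10 mm above the underside; the head reaches from 23.5 to 32.5 mm from the axis. Part of the collar.
- bearing: Bystander: ball bearing, diameter 52 mm, 15 mm high; origin centre of underside. It may lie nearer or farther than the collar.
- spanner: Bystander: open-ended spanner, 180 mm long, 8 mm high.
- brush: Bystander: wooden-handled brush, 240 mm long, 20 mm high.
- chipping_hammer: Bystander: chipping hammer, 240 mm long, 28 mm high.
- magnet_square: Bystander: red magnetic welding square, 90 x 90 mm, 18 mm high.
- faceplate: Bystander: the turntable's faceplate, steel disc of diameter 180 mm, 22 mm high.
- grinder: Bystander: green angle grinder, 340 mm long, 90 mm high.
- tube_offcut: Bystander: square steel tube, 180 x 40 x 40 mm.
Not all that is in view belongs to the job. Leave any blue or turquoise look-alike of the collar alone.

How it is judged:
By the outcome, as a careful person would: the job done as asked, in the order asked, and still so for the second after the job is handed in, while the arm keeps its last pose, push and grip.
It also fails if it takes over 72 s, if anything falls off the work surface, if the arm or the gripper's body presses on something with over 40 N, if the wrist force passes 120 N, or if a joint passes its speed limit or range.

## Working session

There is one attempt and no reset: what is moved stays moved. The work goes in short steps, Python scripts to look and compute and a tool call to move; the robot and the scene stay as the last step left them, time stands still between calls to the robot, and variables do not carry over. Pictures are saved under pics/ and viewed, at most 10 in all, crops included, and the job is handed in when it is done.

Besides the shell and the picture viewer there is one more tool, called after ">>>" as name(argument=value, ...) on one line, values as JSON. play_rows: Moves the arm, as the interface text tells. Its arguments: {"type":"object","properties":{"rows":{"type":"array"}},"required":["rows"]}

```bash
mkdir -p pics; cat > h.py <<'E'
import numpy as np, cv2
from scipy.spatial.transform import Rotation as R
from bench import ctrl, eyes, sign_off
def cap(n):
    s=ctrl.sense(); c=eyes.capture(n)
    if n=="wrist":
        T=np.eye(4); T[:3,:3]=R.from_rotvec(s["orientation"]).as_matrix(); T[:3,3]=s["ee_pos"]
        c["cam_to_world"]=T@c["hand_eye"]
    return c
def save(c,f): cv2.imwrite("pics/"+f,c["image"][:,:,::-1])
def ray(c,u,v):
    K=c["camera_matrix"]; d=np.array([[[u,v]]],float)
    p=cv2.undistortPoints(d,K,np.array([c["k1"],0,0,0.]))[0,0]
    T=c["cam_to_world"]; return T[:3,3],T[:3,:3]@np.array([p[0],-p[1],-1])
def onz(c,u,v,z):
    o,d=ray(c,u,v); return (o+d*(z-o[2])/d[2])
def proj(c,P):
    T=np.linalg.inv(c["cam_to_world"]); p=T[:3,:3]@np.array(P)+T[:3,3]
    x=np.array([p[0],-p[1]])/-p[2]; x=x*(1+c["k1"]*(x@x)); K=c["camera_matrix"]
    return np.array([K[0,0]*x[0]+K[0,2],K[1,1]*x[1]+K[1,2]])
E
python3 - <<'E'
from h import *
print(ctrl.sense())
for n in("scene","top"):
    c=cap(n);save(c,n+".png");print(n,c["camera_matrix"],c["k1"],c["cam_to_world"].round(3))
    if n=="top": np.savez("top.npz",**c)
    else: np.savez("scene.npz",**c)
E
```

```text
{'time': 0.0, 'q': array([ 9.94222810e-01,  2.59345629e-01,  1.53604597e+00, -1.15646707e-05,
        1.34799589e+00, -2.02754527e-01]), 'qvel': array([ 8.09825692e-04,  8.66589853e-04, -3.07594580e-04, -1.41926978e-03,
       -2.51386793e-05,  2.87973232e-04]), 'joint_torque': array([-6.37098256e-04, -4.37307143e+01, -2.83992523e+01,  7.19726854e-02,
        4.14131011e-02, -1.34081761e-04]), 'ee_pos': array([0.20050905, 0.51157915, 0.21783119]), 'orientation': array([-5.83651593e-01, -3.08621619e+00,  2.61414303e-03]), 'contact_force': array([ 1.0445163 , -0.5289739 , -0.05789736]), 'ft_torque': array([ 0.01153326, -0.01254049, -0.00020584]), 'grasp_force': 0.0, 'gripper_width': 0.09315728305128945}
scene [[521.43196101   0.         283.28057131]
 [  0.         521.43196101 211.98189569]
 [  0.           0.           1.        ]] 0.016937680497235125 [[-0.168 -0.757  0.632  1.538]
 [ 0.986 -0.126  0.111  0.154]
 [-0.005  0.642  0.767  1.323]
 [ 0.     0.     0.     1.   ]]
top [[383.45826424   0.         282.83126223]
 [  0.         383.45826424 205.61935613]
 [  0.           0.           1.        ]] -0.0703891647816919 [[ 0.016  0.985 -0.172  0.328]
 [-1.     0.015 -0.009 -0.04 ]
 [-0.006  0.172  0.985  1.436]
 [ 0.     0.     0.     1.   ]]
```

View pics/top.png

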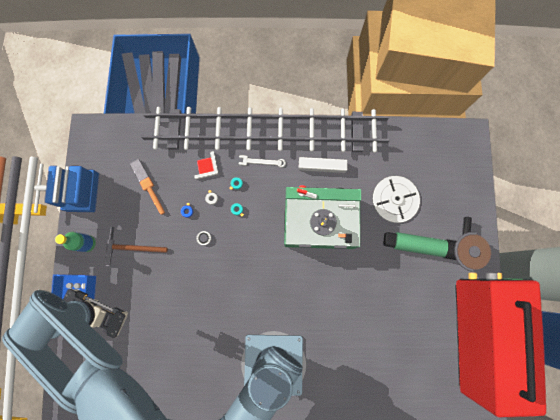

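View pics/scene.png

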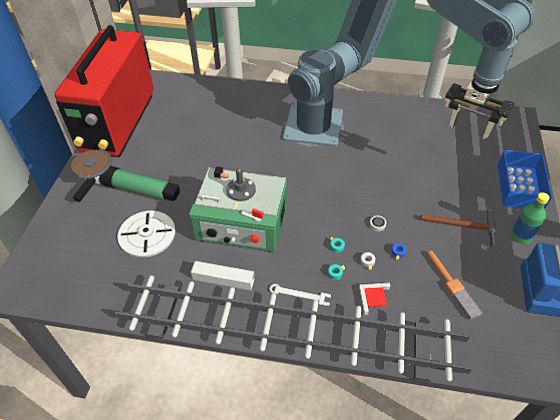

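The collar candidates in top.png are:
- Steel ring at (211,198) with a brass screw: this fits the collar.
- Grey ring at (204,238) with no screw: the bearing.
- Turquoise rings at (237,183) and (237,210), and a blue ring at (186,211): look-alikes to leave alone.

The turntable spindle is at about (323,222). The red latch is at about (303,191), with the operator side pointing up in the image (world +x).

```bash
python3 - <<'E'
from h import *
t=dict(np.load("top.npz"));s=dict(np.load("scene.npz"))
print("collar",onz(t,211,198,.02),onz(s,368,260,.02))
print("spindle tip",onz(t,323,221,.228),onz(s,239.5,171,.228))
print("latch",onz(t,301,191,.165))
for p in[(286,189),(360,190),(360,247),(286,247)]: print(onz(t,*p,.14))
for (n,c,x,y,w,h) in(("t",t,180,170,190,90),("s",s,180,155,240,130)):
    im=c["image"][y:y+h,x:x+w,::-1]; k=4 if n=="t" else 3
    globals()[n+"i"]=cv2.resize(im,(w*k,h*k),interpolation=cv2.INTER_CUBIC)
cv2.imwrite("pics/crop1.png",np.hstack([ti]))
print(R.from_rotvec(ctrl.sense()["orientation"]).as_matrix().round(3))
w=cap("wrist");print(w["hand_eye"].round(3),w["camera_matrix"])
E
```

```text
collar [0.60058372 0.24424624 0.02      ] [0.60939141 0.24922258 0.02      ]
spindle tip [ 0.49143669 -0.15766685  0.228     ] [ 0.50301555 -0.15768658  0.228     ]
latch [ 0.60129958 -0.08945697  0.165     ]
[ 0.61296935 -0.03852051  0.14      ]
[ 0.61333289 -0.29473219  0.14      ]
[ 0.41656828 -0.29123654  0.14      ]
[ 0.4130861 -0.041431   0.14     ]
[[-0.931  0.365 -0.001]
 [ 0.365  0.931 -0.001]
 [ 0.    -0.002 -1.   ]]
[[ 0.001  0.968  0.251  0.07 ]
 [ 1.    -0.001  0.    -0.   ]
 [ 0.001  0.251 -0.968 -0.167]
 [ 0.     0.     0.     1.   ]] [[302.33980449   0.         278.78145157]
 [  0.         302.33980449 202.01991298]
 [  0.           0.           1.        ]]
```

View pics/crop1.png

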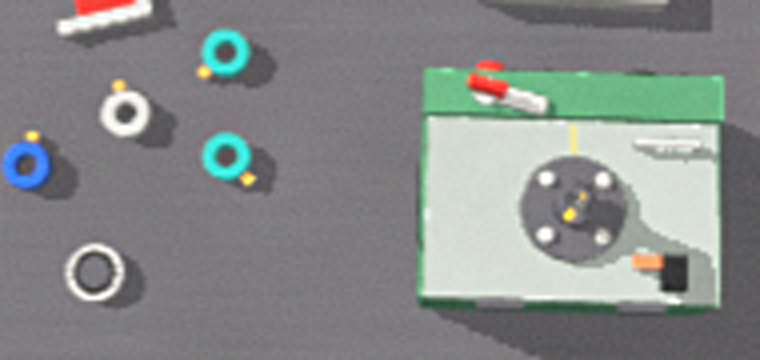

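The crop confirms the steel collar at crop (125,113), with its brass screw at (119,85) pointing to about world +x. The bearing is at (95,272). The latch nose points right and slightly back. I'll go and look from close up.

>>> play_rows(rows=[{"jaw":0,"translation":[0.8,-0.54,0.16],"turn":-0.38},{"jaw":0,"translation":[0.8,-0.54,0.16],"turn":-0.38},{"jaw":0,"translation":[0.8,-0.54,0.16],"turn":-0.38},{"jaw":0,"translation":[0.8,-0.54,0.16],"turn":-0.38},{"jaw":0,"translation":[0.8,-0.54,0.16],"turn":-0.38},{"jaw":0,"translation":[0.8,-0.54,0.16],"turn":-0.38},{"jaw":0,"translation":[0.8,-0.54,0.16],"turn":-0.38},{"jaw":0,"translation":[0.8,-0.54,0.16],"turn":-0.38},{"jaw":0,"translation":[0.8,-0.54,0.16],"turn":-0.38},{"jaw":0,"translation":[0.8,-0.54,0.16],"turn":-0.38},{"jaw":0,"translation":[0.8,-0.54,0.16],"turn":-0.38},{"jaw":0,"translation":[0.8,-0.54,0.16],"turn":-0.38},{"jaw":0,"translation":[0.8,-0.54,0.16],"turn":-0.38},{"jaw":0,"translation":[0.8,-0.54,0.16],"turn":-0.38},{"jaw":0,"translation":[0.8,-0.54,0.16],"turn":-0.38}])

```text
time: 1.4
ee_pos: [0.6001, 0.2422, 0.2979]
orientation: [-2.217, -2.224, 0.002]
contact_force: [-0.2, 0.5, -0.2]
gripper_width: 0.0927
grasp_force: 0.0
```

```bash
python3 - <<'E'
from h import *
w=cap("wrist");save(w,"w1.png");np.savez("w1.npz",**w)
E
```

>>> play_rows(rows=[{"jaw":0,"translation":[-0.1,-0.74,0.1],"turn":0},{"jaw":0,"translation":[-0.1,-0.74,0.1],"turn":0},{"jaw":0,"translation":[-0.1,-0.74,0.1],"turn":0},{"jaw":0,"translation":[-0.1,-0.74,0.1],"turn":0},{"jaw":0,"translation":[-0.1,-0.74,0.1],"turn":0},{"jaw":0,"translation":[-0.1,-0.74,0.1],"turn":0},{"jaw":0,"translation":[-0.1,-0.74,0.1],"turn":0},{"jaw":0,"translation":[-0.1,-0.74,0.1],"turn":0},{"jaw":0,"translation":[-0.1,-0.74,0.1],"turn":0},{"jaw":0,"translation":[-0.1,-0.74,0.1],"turn":0},{"jaw":0,"translation":[-0.1,-0.74,0.1],"turn":0},{"jaw":0,"translation":[-0.1,-0.74,0.1],"turn":0}])

```text
time: 2.45
ee_pos: [0.5504, -0.1264, 0.3487]
orientation: [-2.217, -2.225, -0.001]
contact_force: [-1.1, 0.3, 0.5]
gripper_width: 0.0925
grasp_force: 0.0
```

```bash
python3 - <<'E'
from h import *
w=cap("wrist");save(w,"w2.png");np.savez("w2.npz",**w)
a=cv2.imread("pics/w1.png")
cv2.imwrite("pics/w12.png",np.hstack([a[60:360,80:480],cv2.imread("pics/w2.png")[60:360,80:480]]))
for f in("w1","w2"):
    c=dict(np.load(f+".npz")); print(f,c["cam_to_world"].round(3).tolist())
E
```

```text
w1 [[1.0, -0.004, 0.002, 0.6], [0.004, 0.968, 0.251, 0.311], [-0.003, -0.251, 0.968, 0.464], [0.0, 0.0, 0.0, 1.0]]
w2 [[1.0, -0.005, -0.0, 0.55], [0.005, 0.968, 0.251, -0.057], [-0.001, -0.251, 0.968, 0.515], [0.0, 0.0, 0.0, 1.0]]
```

View pics/w12.png

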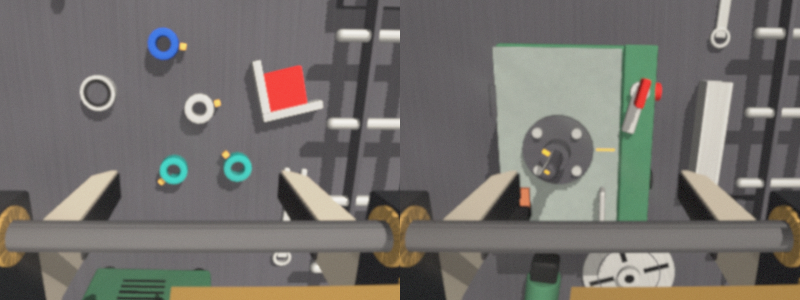

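In w12.png the left half shows the collar at full-image pixel (279,168) with its screw at (297,163), so the screw faces +x. The right half shows the turntable: spindle at about (225,215) and latch at about (318,155). I'll measure the latch, deck, spindle and collar with masks, with one zoom on the spindle.

```bash
python3 - <<'E'
from h import *
w=dict(np.load("w2.npz")); im=w["image"]; hsv=cv2.cvtColor(im,cv2.COLOR_RGB2HSV)
red=((hsv[...,0]<8)|(hsv[...,0]>172))&(hsv[...,1]>150)&(hsv[...,2]>90)
n,l,st,ce=cv2.connectedComponentsWithStats(red.astype(np.uint8))
for i in range(1,n):
    if st[i,4]>15: print("red",st[i],ce[i],onz(w,*ce[i],.176))
    if st[i,4]>60:
        pts=np.argwhere(l==i)[:,::-1]; P=np.array([onz(w,*p,.17)[:2] for p in pts]); u,s,v=np.linalg.svd(P-P.mean(0)); print("dir",np.degrees(np.arctan2(*v[0][::-1])))
yel=(hsv[...,0]>15)&(hsv[...,0]<32)&(hsv[...,1]>100)&(hsv[...,2]>110)
n,l,st,ce=cv2.connectedComponentsWithStats(yel.astype(np.uint8))
for i in range(1,n):
    if st[i,4]>5 and ce[i][1]<260: print("yel",st[i],ce[i],onz(w,*ce[i],.178))
g=(hsv[...,0]>55)&(hsv[...,0]<85)&(hsv[...,1]>90)
g[260:]=0
# green rail right/left edges -> yaw
for z,side in((.14,'R'),(.14,'L')):
    P=[]
    for r in range(112,215,4):
        xs=np.where(g[r,300:345])[0]
        if len(xs): P.append(onz(w,300+(xs.max()+.5 if side=='R' else xs.min()-.5),r,z)[:2])
    P=np.array(P); f=cv2.fitLine(P.astype(np.float32),cv2.DIST_HUBER,0,1e-4,1e-4).ravel(); print("edge",side,P[0],P[-1],np.degrees(np.arctan2(f[1],f[0])))
a=cv2.resize(im[170:245,190:290,::-1],(500,375),interpolation=cv2.INTER_CUBIC)
b=cv2.resize(im[130:205,290:345,::-1],(275,375),interpolation=cv2.INTER_CUBIC)
cv2.imwrite("pics/z2.png",np.hstack([a,b]))
w=dict(np.load("w1.npz"));hsv=cv2.cvtColor(w["image"],cv2.COLOR_RGB2HSV)
m=((hsv[...,1]<40)&(hsv[...,2]>150)).astype(np.uint8); n,l,st,ce=cv2.connectedComponentsWithStats(m)
for i in range(1,n):
    if st[i,4]>150 and abs(ce[i]-[279,168]).max()<15: 
        cc=cv2.minEnclosingCircle(np.argwhere(l==i)[:,::-1].astype(np.float32)); print("collar",st[i],cc,onz(w,*cc[0],.02),onz(w,*ce[i],.02))
yel=((hsv[...,0]>12)&(hsv[...,0]<32)&(hsv[...,1]>100)&(hsv[...,2]>110)).astype(np.uint8)
n,l,st,ce=cv2.connectedComponentsWithStats(yel)
for i in range(1,n):
    if st[i,4]>5 and ce[i][1]<260: print("yel",st[i],onz(w,*ce[i],.0125))
E
```

```text
red [315 139  16  29 271] [322.22878229 152.72324723] [ 0.59816659 -0.08823892  0.176     ]
dir -104.5449402489815
red [335 143   7  17  96] [337.88541667 150.94791667] [ 0.61553337 -0.08616231  0.176     ]
dir -89.8030787158807
yel [222 208   9   9  52] [225.67307692 212.13461538] [ 0.48830911 -0.1571424   0.178     ]
yel [277 209  17   2  34] [285.  209.5] [ 0.557309   -0.15359811  0.178     ]
yel [507 223  53  10 470] [533.37021277 228.        ] [ 0.8575759  -0.17553242  0.178     ]
yel [224 229   6   6  27] [226.48148148 231.59259259] [ 0.48830765 -0.18115171  0.178     ]
yel [503 240  35  10 138] [522.70289855 246.62318841] [ 0.8493382  -0.19965507  0.178     ]
edge R [ 0.61728964 -0.0430942 ] [ 0.6157735  -0.16752959] 89.07055
edge L [ 0.57904157 -0.04337225] [ 0.58210459 -0.16769022] -89.558784
collar [264 153  30  31 572] ((279.0, 167.9166717529297), 15.215447425842285) [0.59934075 0.24799879 0.02      ] [0.59913118 0.24814395 0.02      ]
yel [267   0   8   6  14] [0.58730052 0.4693038  0.0125    ]
yel [236   9  25  20  74] [0.55738082 0.44976937 0.0125    ]
yel [260 103   7   8  50] [0.57576146 0.33553681 0.0125    ]
yel [294 159   7   8  46] [0.62603251 0.25514413 0.0125    ]
yel [302 210   7   9  45] [0.64036409 0.17473042 0.0125    ]
yel [238 238   7   8  37] [0.53822677 0.12835152 0.0125    ]
```

View pics/z2.png

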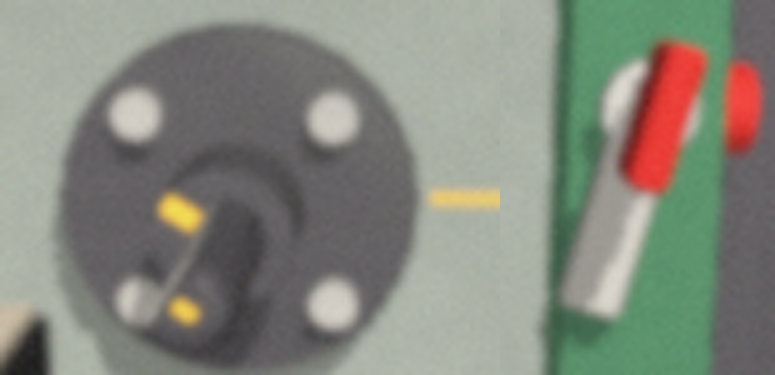

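The zoom shows the spindle flat and its yellow marks facing about -x: shoulder mark at crop (180,212), tip mark at (183,311). The latch is a few tenths of a radian off open. The four bolt heads give the spindle axis.

```bash
python3 - <<'E'
from h import *
w=dict(np.load("w2.npz"))
B=[onz(w,190+x/5,170+y/5,.156) for x,y in((134,114),(332,118),(137,300),(333,304))]
print(np.round(B,4)); c=np.mean(B,0); print("axis",c)
d=B[1]-B[0]+B[3]-B[2]; e=B[0]-B[2]+B[1]-B[3]
print("bolt yaw",np.degrees(np.arctan2(d[1],d[0])),np.degrees(np.arctan2(e[1],e[0]))-90)
for n,(x,y),z in(("shm",(180,212),.178),("tipm",(183,311),.2275),("line0",(430,198),.14),):
    p=onz(w,190+x/5,170+y/5,z); print(n,p,np.degrees(np.arctan2(*(p-c)[1::-1])))
p=onz(w,301.5,209.5,.14);print("line end",p,np.degrees(np.arctan2(*(p-c)[1::-1])))
# case corner-based: deck left edge etc
t=dict(np.load("top.npz"))
# latch geometry: wing top ends, at z .176
for n,(x,y),z in(("wtop",(682-500,48),.176),("wbot",(647-500,188),.176),("nose end",(594-500,305),.1485)):
    print(n,onz(w,290+x/5,130+y/5,z))
q=ctrl.sense()["q"];print(q)
E
```

```text
[[ 0.4744 -0.1391  0.156 ]
 [ 0.5227 -0.1399  0.156 ]
 [ 0.4729 -0.1872  0.156 ]
 [ 0.5223 -0.1879  0.156 ]]
axis [ 0.49808937 -0.16354043  0.156     ]
bolt yaw -0.9049830989616459 -1.1450369618843155
shm [ 0.48867769 -0.15746231  0.178     ] 147.14535700647926
tipm [ 0.49744443 -0.16362597  0.2275    ] -172.44547672937074
line0 [ 0.54652875 -0.16463954  0.14      ] -1.2998390136250992
line end [ 0.57943705 -0.16434134  0.14      ] -0.56408525674984
wtop [ 0.6022079  -0.07384589  0.176     ]
wbot [ 0.59563422 -0.10489498  0.176     ]
nose end [ 0.58727179 -0.13799286  0.1485    ]
[-4.22652107e-01  2.35338819e-01  1.25528101e+00  7.96808913e-04
  1.65141092e+00 -4.27819606e-01]
```

Estimates:
- Spindle axis: (0.498,-0.1635).
- Turntable yaw: about -1°.
- Latch pivot: (0.5985,-0.0895), wing direction about 77°.
- Flat: faces about 147°.
- Collar: (0.5993,0.248), screw direction about 15°.

Latch first.

>>> play_rows(rows=[{"jaw":0.4,"translation":[0.096,0.074,-0.1],"turn":-0.074},{"jaw":0.4,"translation":[0.096,0.074,-0.2],"turn":-0.074},{"jaw":0.4,"translation":[0.096,0.074,-0.28],"turn":-0.074},{"jaw":0.4,"translation":[0.096,0.074,-0.28],"turn":-0.074},{"jaw":0.4,"translation":[0.096,0.074,-0.34],"turn":-0.074},{"jaw":0.4,"translation":[0.096,0.074,-0.36],"turn":-0.074},{"jaw":0.4,"translation":[0.096,0.074,-0.38],"turn":-0.074},{"jaw":0.4,"translation":[0.096,0.074,-0.39],"turn":-0.074},{"jaw":0.4,"translation":[0.096,0.074,-0.39],"turn":-0.074},{"jaw":1,"translation":[0.096,0.074,-0.39],"turn":-0.074},{"jaw":1,"translation":[0.096,0.074,-0.39],"turn":-0.074},{"jaw":1,"translation":[0.096,0.074,-0.39],"turn":-0.074},{"jaw":1,"translation":[0.096,0.074,-0.39],"turn":-0.074},{"jaw":1,"translation":[0.096,0.074,-0.39],"turn":-0.074},{"jaw":1,"translation":[0.096,0.074,-0.39],"turn":-0.074},{"jaw":1,"translation":[0.096,0.074,-0.39],"turn":-0.074}])

```text
time: 3.83
ee_pos: [0.5989, -0.0911, 0.1538]
orientation: [2.461, 1.952, 0.0]
contact_force: [0.2, -0.2, 0.5]
gripper_width: 0.0137
grasp_force: 0.0
```

>>> play_rows(rows=[{"jaw":1,"translation":[0,0,0],"turn":0},{"jaw":1,"translation":[0,0,0],"turn":0},{"jaw":1,"translation":[0,0.002,0],"turn":0},{"jaw":1,"translation":[0,0.002,0],"turn":-0.04},{"jaw":1,"translation":[0,0.002,0],"turn":-0.08},{"jaw":1,"translation":[0,0.002,0],"turn":-0.12},{"jaw":1,"translation":[0,0.002,0],"turn":-0.16},{"jaw":1,"translation":[0,0.002,0],"turn":-0.2},{"jaw":1,"translation":[0,0.002,0],"turn":-0.24},{"jaw":1,"translation":[0,0.002,0],"turn":-0.28},{"jaw":1,"translation":[0,0.002,0],"turn":-0.32},{"jaw":1,"translation":[0,0.002,0],"turn":-0.36},{"jaw":1,"translation":[0,0.002,0],"turn":-0.4},{"jaw":1,"translation":[0,0.002,0],"turn":-0.433},{"jaw":1,"translation":[0,0.002,0],"turn":-0.433},{"jaw":1,"translation":[0,0.002,0],"turn":-0.433},{"jaw":1,"translation":[0,0.002,0],"turn":-0.433}])

```text
time: 5.25
ee_pos: [0.598, -0.0894, 0.1537]
orientation: [-3.141, 0.024, 0.003]
contact_force: [-4.8, 2.9, 5.3]
gripper_width: 0.0098
grasp_force: 29.8
```

Latch turned, fingers square at about -91°. I'll release, rise and look.

>>> play_rows(rows=[{"jaw":0.5,"translation":[0,0,0],"turn":0},{"jaw":0.5,"translation":[0,0,0],"turn":0},{"jaw":0.5,"translation":[0,0,0],"turn":0},{"jaw":0.5,"translation":[0,0,0.08],"turn":0},{"jaw":0.5,"translation":[0,0,0.16],"turn":0.03},{"jaw":0.5,"translation":[-0.05,-0.05,0.24],"turn":0.07},{"jaw":0.5,"translation":[-0.1,-0.1,0.3],"turn":0.11},{"jaw":0.5,"translation":[-0.15,-0.15,0.3],"turn":0.15},{"jaw":0.5,"translation":[-0.2,-0.15,0.3],"turn":0.19},{"jaw":0.5,"translation":[-0.2,-0.15,0.3],"turn":0.23},{"jaw":0.5,"translation":[-0.2,-0.15,0.3],"turn":0.27},{"jaw":0.5,"translation":[-0.2,-0.15,0.3],"turn":0.31},{"jaw":0.5,"translation":[-0.2,-0.15,0.3],"turn":0.34},{"jaw":0.5,"translation":[-0.2,-0.15,0.3],"turn":0.34}])

```text
time: 6.42
ee_pos: [0.499, -0.1653, 0.3037]
orientation: [2.715, 1.579, 0.001]
contact_force: [0.8, -0.8, -0.3]
gripper_width: 0.0464
grasp_force: 0.0
```

```bash
python3 - <<'E'
from h import *
w=cap("wrist");save(w,"w3.png");np.savez("w3.npz",**w)
p=proj(w,[.54,-.13,.16]).astype(int);print(p,w["cam_to_world"][:3,3])
x,y=max(p[0]-100,0),max(p[1]-75,0);print(x,y)
cv2.imwrite("pics/z3.png",cv2.resize(w["image"][y:y+150,x:x+200,::-1],(800,600),interpolation=cv2.INTER_CUBIC))
for q in([.498,-.1635,.178],[.498,-.1635,.228],[.5985,-.0895,.176],[.5463,-.0903,.1485]): print(((proj(w,q)-[x,y])*4).round())
E
```

```text
[296 141] [ 0.53293564 -0.1050906   0.47020192]
196 66
[325. 513.]
[324. 567.]
[548.  23.]
[348. 151.]
```

View pics/z3.png

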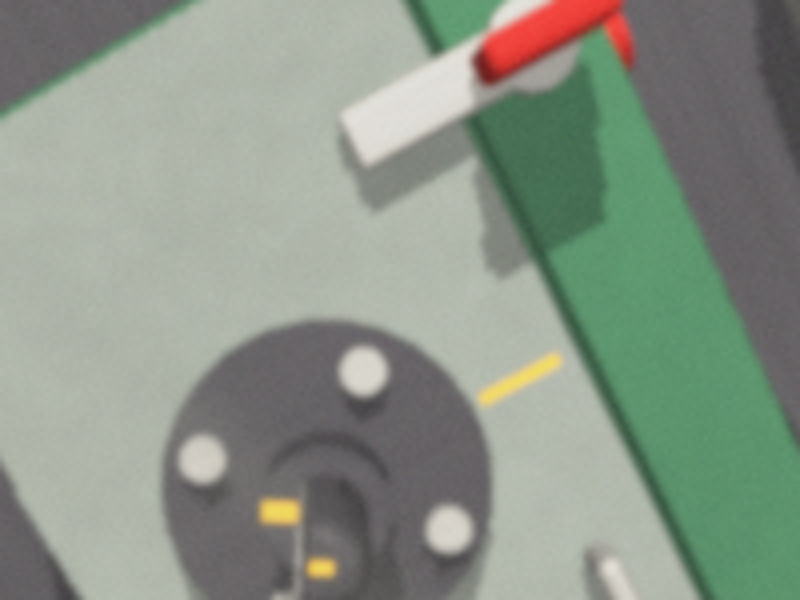

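The latch nose is square over the deck, at crop (350,150) to (540,60). The flat line is vertical at crop x≈300 with its mark on the left, so the flat faces 150° and the fingers at -30° are already square to it. I'll go down and grip.

>>> play_rows(rows=[{"jaw":0.5,"translation":[-0.002,0.004,-0.08],"turn":0},{"jaw":0.5,"translation":[-0.002,0.004,-0.14],"turn":0},{"jaw":0.5,"translation":[-0.002,0.004,-0.19],"turn":0},{"jaw":0.5,"translation":[-0.002,0.004,-0.23],"turn":0},{"jaw":0.6,"translation":[-0.002,0.004,-0.23],"turn":0},{"jaw":1,"translation":[-0.002,0.004,-0.23],"turn":0},{"jaw":1,"translation":[-0.002,0.004,-0.23],"turn":0},{"jaw":1,"translation":[-0.002,0.004,-0.23],"turn":0},{"jaw":1,"translation":[-0.002,0.004,-0.23],"turn":0},{"jaw":1,"translation":[-0.002,0.004,-0.23],"turn":0},{"jaw":1,"translation":[-0.002,0.004,-0.23],"turn":0},{"jaw":1,"translation":[-0.002,0.004,-0.23],"turn":0},{"jaw":1,"translation":[-0.002,0.004,-0.23],"turn":0}])

```text
time: 7.55
ee_pos: [0.5, -0.1642, 0.1904]
orientation: [2.715, 1.57, 0.005]
contact_force: [4.8, -2.8, -1.0]
gripper_width: 0.016
grasp_force: 30.0
```

16.0 mm at 30 N, so the fingers are square on the flat. Next I'll turn clockwise about 151°, following the 2 mm eccentricity.

>>> play_rows(rows=[{"jaw":1,"translation":[0.003,-0.002,0],"turn":0},{"jaw":1,"translation":[0.003,-0.002,0],"turn":-0.035},{"jaw":1,"translation":[0.003,-0.003,0],"turn":-0.07},{"jaw":1,"translation":[0.002,-0.003,0],"turn":-0.105},{"jaw":1,"translation":[0.002,-0.003,0],"turn":-0.14},{"jaw":1,"translation":[0.002,-0.004,0],"turn":-0.175},{"jaw":1,"translation":[0.001,-0.004,0],"turn":-0.21},{"jaw":1,"translation":[0.001,-0.004,0],"turn":-0.245},{"jaw":1,"translation":[0.001,-0.004,0],"turn":-0.28},{"jaw":1,"translation":[0,-0.004,0],"turn":-0.315},{"jaw":1,"translation":[0,-0.004,0],"turn":-0.35},{"jaw":1,"translation":[0,-0.004,0],"turn":-0.385},{"jaw":1,"translation":[-0.001,-0.004,0],"turn":-0.42},{"jaw":1,"translation":[-0.001,-0.004,0],"turn":-0.42}])

```text
time: 8.72
ee_pos: [0.4977, -0.1647, 0.1904]
orientation: [3.112, -0.432, 0.003]
contact_force: [-0.6, 2.5, 6.4]
gripper_width: 0.016
grasp_force: 30.0
```

>>> play_rows(rows=[{"jaw":1,"translation":[0,0,0],"turn":-0.035},{"jaw":1,"translation":[0,0,0],"turn":-0.07},{"jaw":1,"translation":[-0.001,0,0],"turn":-0.105},{"jaw":1,"translation":[-0.001,0.001,0],"turn":-0.14},{"jaw":1,"translation":[-0.001,0.001,0],"turn":-0.175},{"jaw":1,"translation":[-0.002,0.001,0],"turn":-0.21},{"jaw":1,"translation":[-0.002,0.002,0],"turn":-0.245},{"jaw":1,"translation":[-0.002,0.002,0],"turn":-0.28},{"jaw":1,"translation":[-0.003,0.003,0],"turn":-0.315},{"jaw":1,"translation":[-0.003,0.003,0],"turn":-0.35},{"jaw":1,"translation":[-0.003,0.004,0],"turn":-0.385},{"jaw":1,"translation":[-0.003,0.004,0],"turn":-0.419},{"jaw":1,"translation":[-0.003,0.004,0],"turn":-0.419},{"jaw":1,"translation":[-0.003,0.004,0],"turn":-0.419},{"jaw":1,"translation":[-0.003,0.004,0],"turn":-0.419}])

```text
time: 9.97
ee_pos: [0.4967, -0.1626, 0.1904]
orientation: [-2.202, 2.238, -0.003]
contact_force: [0.6, 2.5, 5.3]
gripper_width: 0.0159
grasp_force: 30.0
```

The flat now faces -0.9°, which is the turntable's x, still 16 mm under 30 N. The touches put the axis at about (0.4987,-0.1625). I'll release and go to the collar.

>>> play_rows(rows=[{"jaw":0.5,"translation":[0,0,0],"turn":0},{"jaw":0.4,"translation":[0,0,0],"turn":0},{"jaw":0.4,"translation":[0,0,0.01],"turn":0},{"jaw":0.4,"translation":[0,0,0.09],"turn":0},{"jaw":0.3,"translation":[0,0,0.16],"turn":0.03},{"jaw":0.3,"translation":[0.02,0.07,0.18],"turn":0.06},{"jaw":0.3,"translation":[0.04,0.15,0.18],"turn":0.1},{"jaw":0.3,"translation":[0.06,0.23,0.18],"turn":0.14},{"jaw":0.3,"translation":[0.08,0.31,0.18],"turn":0.18},{"jaw":0.3,"translation":[0.1,0.39,0.18],"turn":0.22},{"jaw":0.3,"translation":[0.12,0.47,0.18],"turn":0.26},{"jaw":0.3,"translation":[0.14,0.55,0.16],"turn":0.3},{"jaw":0.3,"translation":[0.16,0.63,0.1],"turn":0.34},{"jaw":0.3,"translation":[0.18,0.71,0.04],"turn":0.38},{"jaw":0.3,"translation":[0.2,0.79,0],"turn":0.42},{"jaw":0.3,"translation":[0.205,0.821,-0.04],"turn":0.46},{"jaw":0.3,"translation":[0.205,0.821,-0.08],"turn":0.5},{"jaw":0.3,"translation":[0.205,0.821,-0.08],"turn":0.54},{"jaw":0.3,"translation":[0.205,0.821,-0.08],"turn":0.588},{"jaw":0.3,"translation":[0.205,0.821,-0.08],"turn":0.588}])

```text
time: 11.63
ee_pos: [0.5979, 0.2478, 0.1477]
orientation: [3.113, 0.42, -0.003]
contact_force: [-0.2, -0.5, -0.3]
gripper_width: 0.0652
grasp_force: 0.0
```

```bash
python3 - <<'E'
from h import *
w=cap("wrist");save(w,"w4.png");s=ctrl.sense();print(s["ee_pos"],s["orientation"],s["q"])
hsv=cv2.cvtColor(w["image"],cv2.COLOR_RGB2HSV)
p0=proj(w,[.5993,.248,.02]);print(p0)
m=((hsv[...,1]<40)&(hsv[...,2]>150)).astype(np.uint8); n,l,st,ce=cv2.connectedComponentsWithStats(m)
for i in range(1,n):
    if st[i,4]>300 and np.linalg.norm(ce[i]-p0)<40:
        pts=np.argwhere(l==i)[:,::-1]; P=np.array([onz(w,*p,.02)[:2] for p in pts],np.float32)
        e=cv2.minEnclosingCircle(P); print("collar",st[i],e)
yel=((hsv[...,0]>12)&(hsv[...,0]<32)&(hsv[...,1]>100)&(hsv[...,2]>110)).astype(np.uint8)
n,l,st,ce=cv2.connectedComponentsWithStats(yel)
for i in range(1,n):
    p=onz(w,*ce[i],.0125)
    if st[i,4]>10 and np.linalg.norm(p[:2]-[.5993,.248])<.05: print("screw",st[i],p)
save(dict(image=w["image"]),"w4.png")
E
```

```text
[0.59814469 0.24768816 0.14814832] [ 3.11355632e+00  4.16299568e-01 -1.87982297e-03] [ 2.20731895e-01  4.82042840e-01  1.38061307e+00 -2.31778696e-04
  1.28015779e+00  1.52576044e+00]
[278.83316981 193.04158677]
collar [ 258  170   44   45 1187] ((0.6001551747322083, 0.24772687256336212), 0.022886335849761963)
screw [275 159  10  11 100] [0.62612103 0.25469927 0.0125    ]
```

View pics/w4.png

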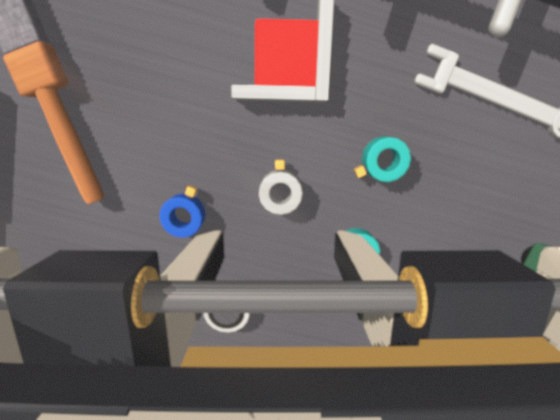

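The steel collar is at (280,193) with its screw straight up at (280,165), so the fingers are square to it. The turquoise rings at (387,160) and (360,240) are clear. I'll go down and grip.

>>> play_rows(rows=[{"jaw":0.35,"translation":[0.003,0,-0.08],"turn":0},{"jaw":0.35,"translation":[0.003,0,-0.15],"turn":0},{"jaw":0.35,"translation":[0.003,0,-0.21],"turn":0},{"jaw":0.35,"translation":[0.003,0,-0.25],"turn":0},{"jaw":0.35,"translation":[0.003,0,-0.275],"turn":0},{"jaw":0.35,"translation":[0.003,0,-0.286],"turn":0},{"jaw":0.4,"translation":[0.003,0,-0.286],"turn":0},{"jaw":1,"translation":[0.003,0,-0.286],"turn":0},{"jaw":1,"translation":[0.003,0,-0.286],"turn":0},{"jaw":1,"translation":[0.003,0,-0.286],"turn":0},{"jaw":1,"translation":[0.003,0,-0.286],"turn":0},{"jaw":1,"translation":[0.003,0,-0.286],"turn":0},{"jaw":1,"translation":[0.003,0,-0.286],"turn":0},{"jaw":1,"translation":[0.003,0,-0.286],"turn":0}])

```text
time: 12.85
ee_pos: [0.6012, 0.2478, 0.0075]
orientation: [-3.115, -0.408, -0.005]
contact_force: [0.6, -1.7, 6.2]
gripper_width: 0.0428
grasp_force: 30.0
```

>>> play_rows(rows=[{"jaw":1,"translation":[0,0,0.04],"turn":0},{"jaw":1,"translation":[0,0,0.1],"turn":0},{"jaw":1,"translation":[0,0,0.17],"turn":0},{"jaw":1,"translation":[0,0,0.24],"turn":0},{"jaw":1,"translation":[0,0,0.31],"turn":0},{"jaw":1,"translation":[0,0,0.38],"turn":0},{"jaw":1,"translation":[0,0,0.45],"turn":0},{"jaw":1,"translation":[0,0,0.52],"turn":0},{"jaw":1,"translation":[0,0,0.54],"turn":0},{"jaw":1,"translation":[0,0,0.54],"turn":0},{"jaw":1,"translation":[0,0,0.54],"turn":0}])

```text
time: 13.77
ee_pos: [0.5994, 0.2475, 0.2746]
orientation: [3.115, 0.409, -0.001]
contact_force: [0.5, 0.9, -2.4]
gripper_width: 0.0428
grasp_force: 30.0
```

```bash
cat > held.py <<'E'
from h import *
w=cap("wrist");s=ctrl.sense();e=s["ee_pos"];print(e,s["orientation"])
r=R.from_rotvec(s["orientation"]).as_matrix()
hsv=cv2.cvtColor(w["image"],cv2.COLOR_RGB2HSV)
ztop=e[2]-.0075+.02   # collar top
yel=((hsv[...,0]>12)&(hsv[...,0]<32)&(hsv[...,1]>100)&(hsv[...,2]>110)).astype(np.uint8)
n,l,st,ce=cv2.connectedComponentsWithStats(yel)
for i in range(1,n):
    p=onz(w,*ce[i],ztop-.0055)
    if st[i,4]>20 and np.linalg.norm((p-e)[:2])<.05:
        t=r.T@(p-e); print("screw",st[i],ce[i],"tool xy",t[:2]*1000)
p=proj(w,[e[0],e[1],ztop]).astype(int); print("tcp axis px",p)
x,y=p[0]-80,max(p[1]-60,0)
import sys
cv2.imwrite("pics/"+sys.argv[1],cv2.resize(w["image"][y:y+120,x:x+160,::-1],(800,600),interpolation=cv2.INTER_CUBIC))
E
python3 held.py z5.png
```

```text
[0.59875276 0.24727963 0.2730879 ] [ 3.11461401  0.40837842 -0.00608663]
screw [270 194  16  19 290] [277.58275862 203.24137931] tool xy [27.0882321  -0.55903141]
screw [341 230   8   6  37] [344.59459459 232.45945946] tool xy [ 9.99659022 37.39178808]
tcp axis px [278 252]
```

View pics/z5.png

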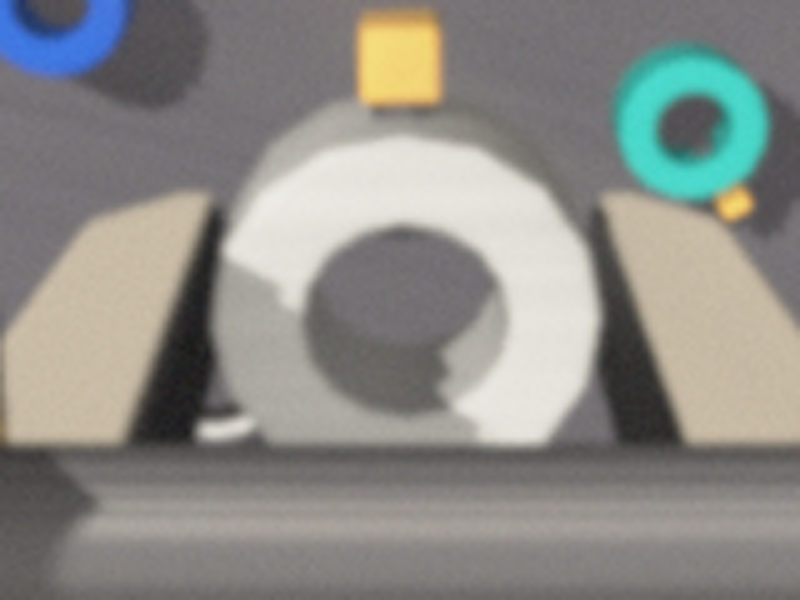

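The collar is held square: bore centre at crop (405,318), screw at (400,60) clear of both fingers. Its centre sits about 1.5 mm behind the TCP axis. I'll carry it over the spindle.

>>> play_rows(rows=[{"jaw":1,"translation":[-0.01,-0.04,0.01],"turn":-0.01},{"jaw":1,"translation":[-0.03,-0.11,0.02],"turn":-0.02},{"jaw":1,"translation":[-0.045,-0.18,0.02],"turn":-0.03},{"jaw":1,"translation":[-0.06,-0.25,0.02],"turn":-0.04},{"jaw":1,"translation":[-0.08,-0.32,0.02],"turn":-0.05},{"jaw":1,"translation":[-0.095,-0.39,0.02],"turn":-0.06},{"jaw":1,"translation":[-0.11,-0.46,0.02],"turn":-0.07},{"jaw":1,"translation":[-0.13,-0.53,0.02],"turn":-0.08},{"jaw":1,"translation":[-0.145,-0.6,0.02],"turn":-0.092},{"jaw":1,"translation":[-0.165,-0.67,0.02],"turn":-0.092},{"jaw":1,"translation":[-0.18,-0.74,0.02],"turn":-0.092},{"jaw":1,"translation":[-0.19,-0.79,0.02],"turn":-0.092},{"jaw":1,"translation":[-0.197,-0.819,0.02],"turn":-0.092},{"jaw":1,"translation":[-0.197,-0.819,0.02],"turn":-0.092},{"jaw":1,"translation":[-0.197,-0.819,0.02],"turn":-0.092},{"jaw":1,"translation":[-0.197,-0.819,0.02],"turn":-0.092}])

```text
time: 15.15
ee_pos: [0.5008, -0.1609, 0.2839]
orientation: [-3.139, 0.044, 0.004]
contact_force: [0.0, 0.3, -1.2]
gripper_width: 0.0426
grasp_force: 30.0
```

```bash
python3 held.py z6.png; python3 -c "
from h import *
for n in('scene',):
    c=cap(n);p=proj(c,[.4987,-.1625,.24]).astype(int);x,y=p[0]-40,p[1]-40
    print(x,y);cv2.imwrite('pics/s6.png',cv2.resize(c['image'][y:y+80,x:x+80,::-1],(600,600),interpolation=cv2.INTER_CUBIC))
"
python3 - <<'E'
import cv2,numpy as np
a=cv2.imread("pics/z6.png");b=cv2.imread("pics/s6.png")
cv2.imwrite("pics/zs6.png",np.hstack([cv2.resize(a,(480,360)),cv2.resize(b,(320,360))]))
E
```

```text
[ 0.50103887 -0.1606764   0.2843406 ] [-3.13956398  0.04288303  0.00322526]
screw [269 185  17  28 352] [278.30397727 200.82386364] tool xy [28.13201988  0.23223888]
tcp axis px [277 252]
197 126
```

View pics/zs6.png

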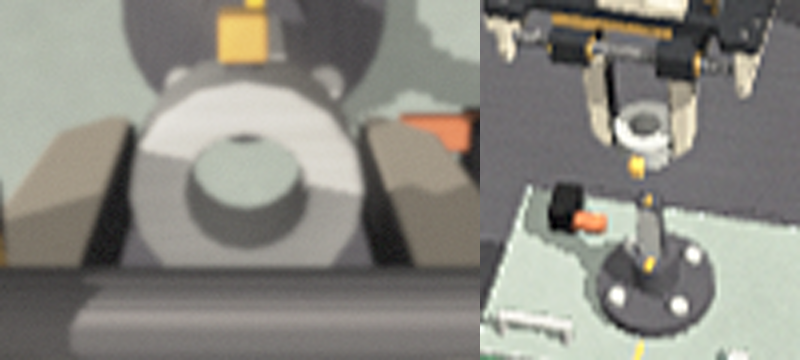

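Both views show the screw above the flat, with the flat's yellow marks towards the operator at right-half (648,265). I'll lower slowly onto the tip and check the force.

>>> play_rows(rows=[{"jaw":1,"translation":[-0.002,-0.002,-0.03],"turn":0},{"jaw":1,"translation":[-0.002,-0.002,-0.06],"turn":0},{"jaw":1,"translation":[-0.002,-0.002,-0.08],"turn":0},{"jaw":1,"translation":[-0.002,-0.002,-0.09],"turn":0},{"jaw":1,"translation":[-0.002,-0.002,-0.096],"turn":0},{"jaw":1,"translation":[-0.002,-0.002,-0.102],"turn":0},{"jaw":1,"translation":[-0.002,-0.002,-0.108],"turn":0},{"jaw":1,"translation":[-0.002,-0.002,-0.114],"turn":0},{"jaw":1,"translation":[-0.002,-0.002,-0.114],"turn":0},{"jaw":1,"translation":[-0.002,-0.002,-0.114],"turn":0}])

```text
time: 16.08
ee_pos: [0.5003, -0.163, 0.2288]
orientation: [3.141, -0.045, 0.0]
contact_force: [-0.7, 0.3, -2.3]
gripper_width: 0.0427
grasp_force: 30.0
```

Engaged freely; continuing down.

>>> play_rows(rows=[{"jaw":1,"translation":[0,0,-0.007],"turn":0},{"jaw":1,"translation":[0,0,-0.014],"turn":0},{"jaw":1,"translation":[0,0,-0.021],"turn":0},{"jaw":1,"translation":[0,0,-0.028],"turn":0},{"jaw":1,"translation":[0,0,-0.035],"turn":0},{"jaw":1,"translation":[0,0,-0.042],"turn":0},{"jaw":1,"translation":[0,0,-0.049],"turn":0},{"jaw":1,"translation":[0,0,-0.055],"turn":0},{"jaw":1,"translation":[0,0,-0.055],"turn":0},{"jaw":1,"translation":[0,0,-0.055],"turn":0}])

```text
time: 16.92
ee_pos: [0.5002, -0.1629, 0.201]
orientation: [-3.141, 0.044, 0.001]
contact_force: [-0.3, 0.2, -1.5]
gripper_width: 0.0432
grasp_force: 30.0
```

>>> play_rows(rows=[{"jaw":1,"translation":[0,0,-0.006],"turn":0},{"jaw":1,"translation":[0,0,-0.012],"turn":0},{"jaw":1,"translation":[0,0,-0.018],"turn":0},{"jaw":1,"translation":[0,0,-0.022],"turn":0},{"jaw":1,"translation":[0,0,-0.026],"turn":0},{"jaw":1,"translation":[0,0,-0.029],"turn":0},{"jaw":1,"translation":[0,0,-0.032],"turn":0},{"jaw":1,"translation":[0,0,-0.034],"turn":0},{"jaw":1,"translation":[0,0,-0.034],"turn":0},{"jaw":1,"translation":[0,0,-0.034],"turn":0}])

```text
time: 17.75
ee_pos: [0.5003, -0.1629, 0.1854]
orientation: [3.141, -0.044, 0.001]
contact_force: [-3.6, 1.5, 6.5]
gripper_width: 0.0428
grasp_force: 30.0
```

>>> play_rows(rows=[{"jaw":1,"translation":[0,0,-0.002],"turn":0},{"jaw":1,"translation":[0,0,-0.004],"turn":0},{"jaw":1,"translation":[0,0,-0.004],"turn":0},{"jaw":1,"translation":[0,0,-0.004],"turn":0}])

```text
time: 18.08
ee_pos: [0.5004, -0.163, 0.1854]
orientation: [3.14, -0.044, 0.003]
contact_force: [-6.7, 3.1, 18.8]
gripper_width: 0.0426
grasp_force: 30.0
```

```bash
python3 - <<'E'
from h import *
c=cap('scene');p=proj(c,[.55,-.13,.18]).astype(int);x,y=p[0]-60,p[1]-45
a=cv2.resize(c['image'][y:y+90,x:x+120,::-1],(480,360),interpolation=cv2.INTER_CUBIC)
w=cap('wrist');s=ctrl.sense();e=s["ee_pos"];p=proj(w,[e[0],e[1],.198]).astype(int);x,y=p[0]-60,p[1]-90
b=cv2.resize(w['image'][y:y+135,x:x+120,::-1],(320,360),interpolation=cv2.INTER_CUBIC)
cv2.imwrite("pics/z7.png",np.hstack([a,b]))
E
```

```text
(no output)
```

View pics/z7.png

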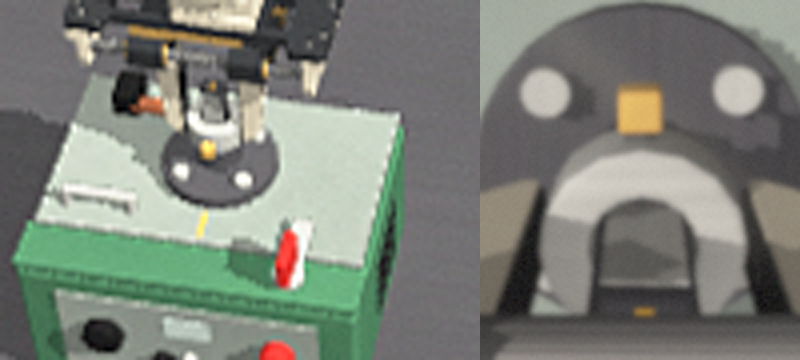

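The collar is firmly on the shoulder: the TCP stopped at 0.1854 while the upward force rose to 19 N. The screw at right-half (640,110) is square to the flat and clear of the fingers, and the latch is still square over the deck.

```bash
python3 -c "
from bench import sign_off
print(sign_off())"
```

```text
the job is handed in; nothing more can be done
None
```

I've handed the job in: the latch is square over the deck, the flat faces the operator (felt at 16 mm), and the collar is home on the shoulder, still held, with its screw over the flat and clear of the fingers.

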